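# Start the fume extractor before grinding

### The arm

A 6-joint arm with a two-finger parallel gripper is mounted at the origin on the work surface. World frame = base frame: x ahead of the robot, y to its left, z up, the work surface at z = 0. Lengths are in m, angles in degrees, forces in N, time in s.
With the tool pointing down it reaches from about 0.3 to 0.775 m from the base axis. Payload 14.6 kg.
Tool frame: the origin (TCP) lies between the finger pads; the fingertips stand finger_overhang ahead of it and the grasp point (between the pads) lies 3 mm ahead of it (finger_overhang is the distance from the TCP to the fingertips, in m); z points along the fingers, y is the line along which they close (so a half turn about z gives the same grasp; the last joint's range is limited). The gripper opens to 85 mm and grips with 20 to 120 N. Pads are 22 mm wide; open, the fingers measure 114 mm over their backs; the gripper's body (76 mm by 85 mm) begins 54 mm behind the grasp point. The pads swing forward as they close: fully open they stand 13 mm farther back than shut.
Start: joints at [-72.571, 17.183, 87.147, -0, 75.671, -3.816], TCP at [0.199, -0.513, 0.253] pointing down, gripper open.
Joint ranges: [-173.82, 173.82], [-45.26, 126.66], [13.44, 144.39], [-59.66, 239.66], [0, 175.72], [-146.38, 146.38]. Speed limits (degrees/s): [127.2, 127.2, 147.25, 180, 180, 180].

### API

Orientations are given as a 3x3 rotation matrix whose columns are the frame's x, y, z axes.
In Python, from plant import observe, capture, camera_info, hand_in, finger_overhang gives the robot as it stands.
- The arm moves only by the tool play_rows, never from a script. Its arguments are lists of equal length, an entry for each row: "travel": the shift along the tool's x, y, z in m, a list of three; "roll": the turn about the tool's z in rad. In form: {"travel": [[tx, ty, tz], ...], "roll": [roll, ...]}. A call has 1 to 10 rows; each row is the pose to reach, as a shift and turn from the pose commanded when the call began, along the tool's axes at that moment; what a row does not reach only later rows make up. A row lasts 1/8 s, in which the tool goes at most 62.5 mm and 10.7 degrees, less where a joint would pass 70% of its speed; a pose out of reach is approached as far as the arm can. A call with a gripper value outside its range is refused whole. "grip" is the closure, from 0 (fully open) to 1 (shut), set as the call begins (left out, the last holds). The fingers move at their own pace and stop on an object; "newtons" is the grip in N (left out, the last holds). Time passes only in rows, so rows that repeat a pose let the fingers close. It gives the time, the measured TCP pose, the force, the opening and the grip force at its end, in the units of the state.
- observe(): the state, without advancing time (a new reading comes with each control period).
- capture(name): name is "side" or "top"; returns the picture (400x640x3 uint8, blue, green, red); there is no depth.
- camera_info(name): a dict with "fx", "fy", "cx", "cy" (pixels), "extrinsics" (4x4, takes a point from world to camera coordinates). Camera axes: x right, y down, z forward; pixel columns grow to the right and rows downward; lengths in m; the calibration is good to about 2 mm. A picture is of the moment at which its call begins. camera_info takes no time and is no camera call.
- hand_in(): hands the job in; it is judged then, once.
The state is a dict: "t": time; "q": joint angles; "qd": joint speeds; "tau": joint torques, N m; "eef_pos": TCP position; "tcp_rot": TCP orientation; "force": force on the tool from outside, world axes, zero at the start; "wrist_torque": the same for the moment, N m; "gripper_width": opening from 0.0 (shut) to 1.0 (fully open); "finger_force": force on a finger pad.
Only numpy, scipy, OpenCV 4.12 (cv2) and the standard library are available. Lean on these libraries where they do the work, as an engineer would, in place of code of your own. Each camera call takes 0.05 s, during which the arm holds its last target. There are 200 camera calls.

### The job

Grinding is about to begin, so start the fume extractor from its sloping control desk on the welding table, pressing with the closed fingertips: first push the black mains rocker on, by pressing its raised far end down as far as it goes, then press the blue reset button fully in and let it spring back, and last press the green start button fully in, let go and come clear. Press nothing else on the desk, above all neither the red stop button nor the red emergency-stop mushroom, and press reset and start only once the mains is on. The tools and parts lying about stay where they are: do not move or pick up any of them.

Things in the scene. Friction and masses are not known exactly. Their poses are not given: they have to be found in the camera images.
- desk: grey control desk fixed to the table, 240 deep (x) by 360 wide (y). Origin: centre of its underside; x from its 55 mm high front edge (robot side) to its back, y left. Panel slopes up to the back by 15 deg (0.26 rad) to a flat ledge at 102, 65 deep. One row at desk x = -52, panel height 73: rocker y = +125, three buttons y = 55, 0, -55 (order varies), emergency stop y = -125. Lamps behind, 6 proud
- mains (a joint): angle of the black mains rocker, 48 mm long up the slope, 26 wide, hinged across its middle 9 mm above the panel: 0 = off, the far half (marked with a white dot) standing up at 0.35 rad, its end 8 mm high; 0.35 rad = on, far half parallel to the panel. It stays where it is left and turns under about 4 N on the far end.
- mains_on_end (a point): where to press the rocker: on top of its far half, 17 mm from the hinge line, 7 mm from the end; moves with the rocker (6 mm down, 1 mm up the slope when switched on). Its y axis is the hinge line; when off, its z axis is square to the panel, x up the slope.
- reset (a joint): travel of the round blue reset button: 0 = out (at rest), 0.006 m = fully in; a spring returns it. It takes 1.5 N to start it and 5 N to hold it fully in.
- reset_top (a point): centre of the top face of the blue reset push button's cap; moves with the cap. Cap 28 mm across, standing 16 mm off the panel (10 mm when fully in), in a steel ring 33 mm across and 5 mm high. The point's z axis points out of the cap, square to the sloping panel; x points up the slope, away from the desk's front.
- start (a joint): travel of the round green start button: 0 = out (at rest), 0.006 m = fully in; a spring returns it. It takes 1.5 N to start it and 5 N to hold it fully in.
- start_top (a point): centre of the top face of the green start push button's cap; moves with the cap. Cap 28 mm across, standing 16 mm off the panel (10 mm when fully in), in a steel ring 33 mm across and 5 mm high. The point's z axis points out of the cap, square to the sloping panel; x points up the slope, away from the desk's front.
- stop (a joint): travel of the round red stop button: 0 = out (at rest), 0.006 m = fully in; a spring returns it. It takes 1.5 N to start it and 5 N to hold it fully in. Leave it alone.
- stop_top (a point): centre of the top face of the red stop push button's cap; moves with the cap. Cap 28 mm across, standing 16 mm off the panel (10 mm when fully in), in a steel ring 33 mm across and 5 mm high. The point's z axis points out of the cap, square to the sloping panel; x points up the slope, away from the desk's front.
- estop (a joint): travel of the emergency stop, a red mushroom 40 mm across and 28 mm high on a round yellow plate at the right end of the row: 0 = out, 0.006 m = fully in (15 N). Leave it alone.
- estop_top (a point): centre of the top of the red emergency-stop mushroom
- reset_unit: the blue push button with its steel ring; origin on the panel face under the cap's centre. The panel slopes up away from the robot by 15 degrees (0.26 rad), so the cap moves along the desk's own direction [-0.257, 0, 0.966].
- start_unit: the green push button with its steel ring; origin on the panel face under the cap's centre. The panel slopes up away from the robot by 15 degrees (0.26 rad), so the cap moves along the desk's own direction [-0.257, 0, 0.966].
- spray_can: white and blue aerosol can with a red cap, 66 mm across, 187 mm tall, standing at the desk's left end; origin: centre of its base
- tip_tin: small brass-coloured tin, 53 mm across and 34 mm high, standing on the desk's back ledge; origin: centre of its base
- weld_magnet: red hexagonal magnetic weld holder lying in front of the desk, 100 mm across, 16 mm thick; origin: centre of its underside
- c_clamp: bronze-coloured C-clamp lying flat at the desk's right end, about 190 by 115 mm, 22 mm thick; origin: under the middle of its frame, on the table
- wire_brush: brush with a wooden handle, 220 mm long, lying on the table to the left near the robot; origin: under its middle
- flap_disc: brown flap disc with a yellow centre, 115 mm across, 14 mm thick, lying on the table to the right near the robot; origin: centre of its underside
- grinder: angle grinder lying on its back, disc up (top at 84 mm), about 320 mm long, at the right side of the table; origin: on the table, under its body, 80 mm behind the axis of the disc
- bracket: bent steel bracket, about 110 by 50 mm and 52 mm tall, lying in the sheet-metal enclosure at the left; origin: under its base plate
- enclosure: open-topped sheet-metal enclosure being made, 360 by 230 by 60 mm, fixed to the table on the left; origin: centre of its underside

How it is judged:
By the outcome, as a careful person would: the job done as asked, in the order asked, and still so for the second after the job is handed in, with the robot touching nothing.
It also fails if it takes over 45 s, if anything falls off the work surface, if the arm or the gripper's body presses on something with over 40 N, if the wrist force passes 120 N, or if a joint passes its speed limit or range.

## Working session

There is one attempt and no reset: what is moved stays moved. The work goes in short steps, Python scripts to look and compute and a tool call to move; the robot and the scene stay as the last step left them, time stands still between calls to the robot, and variables do not carry over. Pictures are saved under pics/ and viewed, at most 10 in all, crops included, and the job is handed in when it is done.

Besides the shell and the picture viewer there is one more tool, called as name(argument=value, ...) on one line, values as JSON. play_rows: Moves the arm, as the interface text tells. Its arguments: {"type":"object","properties":{"travel":{"type":"array"},"roll":{"type":"array"},"grip":{"type":"number"},"newtons":{"type":"number"}},"required":["travel","roll"]}

```bash
mkdir -p pics; python3 - <<'E'
from plant import *
import plant,cv2
for n in("side","top"):
    cv2.imwrite(f"pics/{n}0.png",capture(n)); i=camera_info(n); print(n,i)
s=observe();print(s['t'],s['eef_pos'],s['tcp_rot'],s['force'],s['gripper_width'],finger_overhang)
E
```

```text
side {'fx': 362.55445566099456, 'fy': 362.55445566099456, 'cx': 312.12178611089155, 'cy': 198.88949911594858, 'extrinsics': array([[-0.80299672, -0.59564098, -0.02020132,  0.39864352],
       [-0.27407766,  0.39916451, -0.87495665,  0.20014606],
       [ 0.52922368, -0.69705059, -0.48377968,  0.97509265],
       [ 0.        ,  0.        ,  0.        ,  1.        ]])}
top {'fx': 368.5455668442976, 'fy': 368.5455668442976, 'cx': 317.1878983367461, 'cy': 202.4487388198662, 'extrinsics': array([[ 2.70457942e-02, -9.99632717e-01, -1.71947029e-03,
        -9.76399278e-04],
       [-9.88193882e-01, -2.64767389e-02, -1.50903393e-01,
         4.65640515e-01],
       [ 1.50802442e-01,  5.78047213e-03, -9.88547019e-01,
         1.47930502e+00],
       [ 0.00000000e+00,  0.00000000e+00,  0.00000000e+00,
         1.00000000e+00]])}
0.1 [ 0.19923843 -0.51244944  0.25279233] [[ 9.32041571e-01  3.62351223e-01 -3.17772926e-04]
 [ 3.62351357e-01 -9.32041047e-01  9.90335106e-04]
 [ 6.26717259e-05 -1.03817894e-03 -9.99999459e-01]] [ 0.47880418  0.32362538 -0.45830844] 0.9999450391218443 0.022
```

View pics/top0.png

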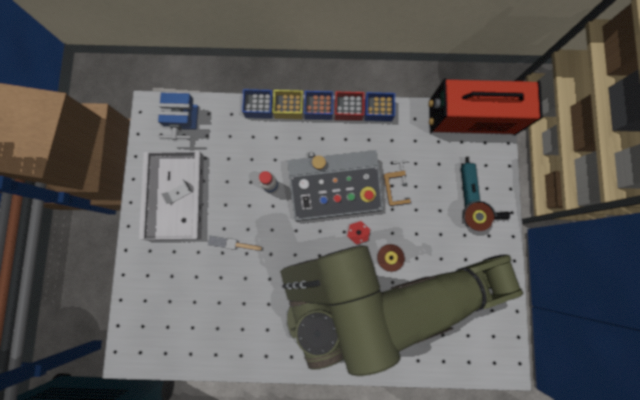

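View pics/side0.png

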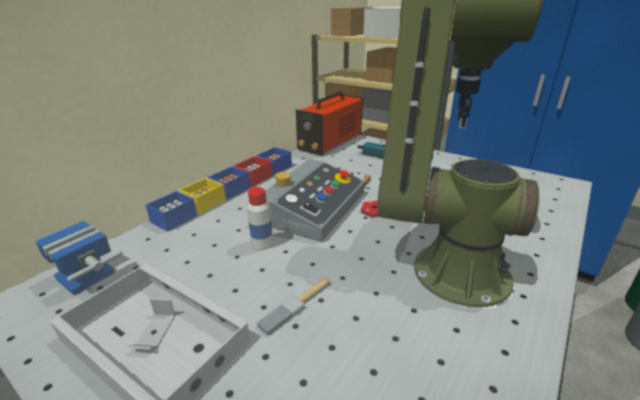

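The overview shows the desk at about (335,190) in the top view. From left to right the row is rocker (306,201), blue (323,199), red (337,198), green (350,196) and mushroom (368,194). I'll enlarge both views.

```bash
python3 - <<'E'
import cv2,numpy as np
a=cv2.imread("pics/top0.png")[140:240,270:430];b=cv2.imread("pics/side0.png")[150:250,250:410]
f=lambda x:cv2.resize(x,(800,500),interpolation=cv2.INTER_CUBIC)
cv2.imwrite("pics/tc.png",f(a)); cv2.imwrite("pics/sc.png",f(b))
E
```

```text
(no output)
```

View pics/tc.png

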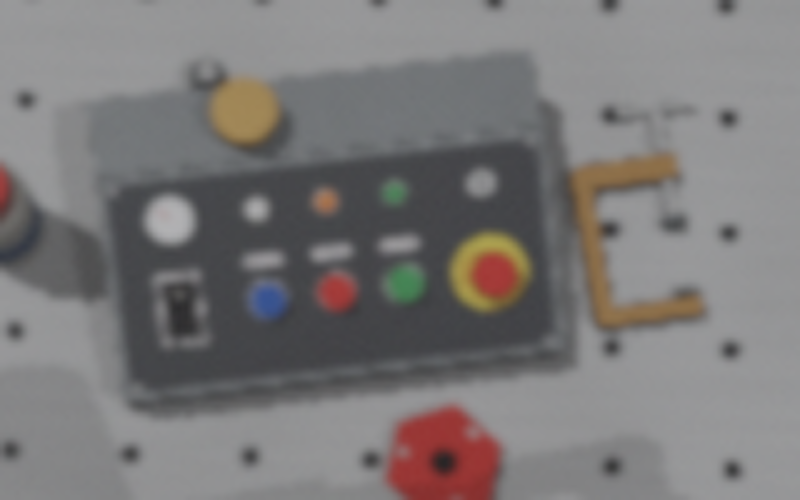

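View pics/sc.png

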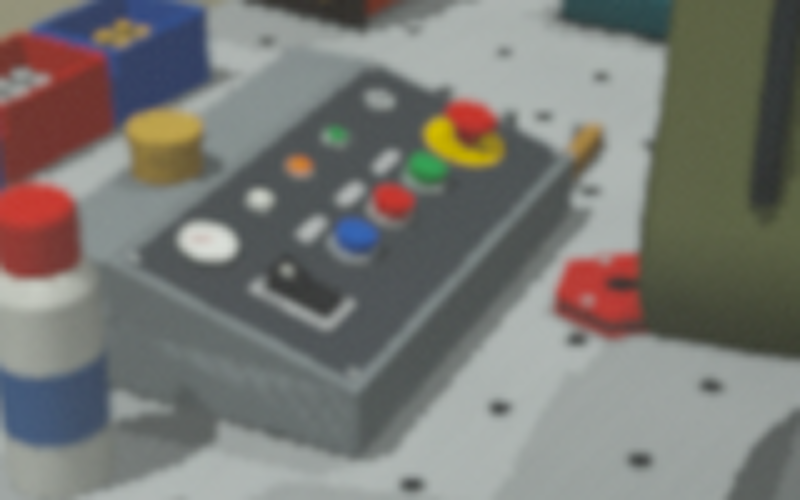

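The crops confirm the order: rocker, blue, red, green, mushroom. I'll now fit the desk pose from both views.

```bash
cat >h.py <<'E'
import numpy as np
from plant import *
n=np.array([-.2588,0,.9659]); s=np.array([.9659,0,.2588])
P=lambda y,h,u=0: np.array([-.052,y,.0732])+h*n+u*s
def world(p,X): c,d=np.cos(X[3]),np.sin(X[3]); return np.array([[c,-d,0],[d,c,0],[0,0,1]])@p+X[:3]
def proj(w,I): q=I['extrinsics']@np.r_[w,1]; return np.array([I['fx']*q[0]/q[2]+I['cx'],I['fy']*q[1]/q[2]+I['cy']])
E
python3 - <<'E'
from h import *
from scipy.optimize import least_squares
pts=[P(.055,.016),P(0,.016),P(-.055,.016),P(-.125,.028)]
px=dict(top=[(267,300),(337,292),(405,284),(494,276)],side=[(355,234),(393,200),(428,166),(472,119)])
off=dict(top=(270,140),side=(250,150)); I={k:camera_info(k) for k in px}
f=lambda X:np.concatenate([proj(world(p,X),I[k])-((np.array(u)+.5)/5-.5+off[k]) for k in px for p,u in zip(pts,px[k])])
r=least_squares(f,[.5,0,0,.1]);X=r.x;print(X,np.round(r.fun,1));np.save("X.npy",X)
print("rocker",world(P(.125,.009+17*.00034,.017),X))
for nm,p in zip(("blue","red","green"),pts):print(nm,world(p,X))
for k in px:print(k,(proj(world(P(.125,.009),X),I[k])-off[k]+.5)*5-.5)
# spray can base from the cap top at top pixel (265,178), z=.187
E=I['top']['extrinsics'];R,t=E[:3,:3],E[:3,3];d=R.T@np.array([(265-I['top']['cx'])/I['top']['fx'],(178-I['top']['cy'])/I['top']['fy'],1]);o=-R.T@t
print("can",o+d*(.187-o[2])/d[2])
E
```

```text
[ 0.5327184  -0.05917892 -0.00385987  0.13945517] [ 0.2  0.1 -0.   0.2  0.1  0.3  0.2  0.2 -0.1  0.1 -0.3  0.  -0.3  0.3
 -0.1 -0.6]
rocker [0.47632073 0.05913016 0.08801573]
blue [ 0.46947743 -0.01251664  0.08479453]
red [ 0.47712262 -0.06698269  0.08479453]
green [ 0.48476782 -0.12144874  0.08479453]
top [180.78052658 309.56484278]
side [300.64860001 291.13346752]
can [0.52941571 0.20787251 0.187     ]
```

play_rows(travel=[[0.02,-0.02,0],[0.065,-0.062,0],[0.11,-0.104,0],[0.155,-0.147,0],[0.2,-0.19,0],[0.245,-0.232,0],[0.29,-0.275,0],[0.335,-0.318,0],[0.38,-0.36,0],[0.42,-0.399,0]], roll=[0.02,0.05,0.08,0.11,0.14,0.17,0.2,0.22,0.231,0.231], grip=1, newtons=30)

```text
t: 1.35
eef_pos: [0.4466, 0.0136, 0.2532]
tcp_rot: [[0.99, 0.14, 0.0], [0.14, -0.99, -0.0], [0.0, 0.0, -1.0]]
force: [0.7, -1.4, -0.0]
gripper_width: -0.001
finger_force: 0.0
```

play_rows(travel=[[0.015,-0.02,0],[0.028,-0.041,0.02],[0.028,-0.041,0.06],[0.028,-0.041,0.1],[0.028,-0.041,0.118],[0.028,-0.041,0.118],[0.028,-0.041,0.118]], roll=[0,0,0,0,0,0,0])

```text
t: 2.22
eef_pos: [0.4686, 0.056, 0.1361]
tcp_rot: [[0.99, 0.139, 0.001], [0.139, -0.99, 0.0], [0.001, 0.0, -1.0]]
force: [1.0, 0.5, -0.4]
gripper_width: 0.0
finger_force: 0.0
```

```bash
python3 - <<'E'
from h import *
import cv2
a=capture("top")[160:220,280:380];b=capture("side")[150:225,270:395]
f=lambda x:cv2.resize(x,(600,int(600*x.shape[0]/x.shape[1])),interpolation=cv2.INTER_CUBIC)
c=np.vstack([f(a)[:240],f(b)]);print(c.shape);cv2.imwrite("pics/r1.png",c)
s=observe();print(s['eef_pos'],s['force'],s['t'])
E
```

```text
(600, 600, 3)
[0.46859488 0.05597202 0.13627228] [0.16046756 0.29646625 0.45023356] 2.325
```

View pics/r1.png

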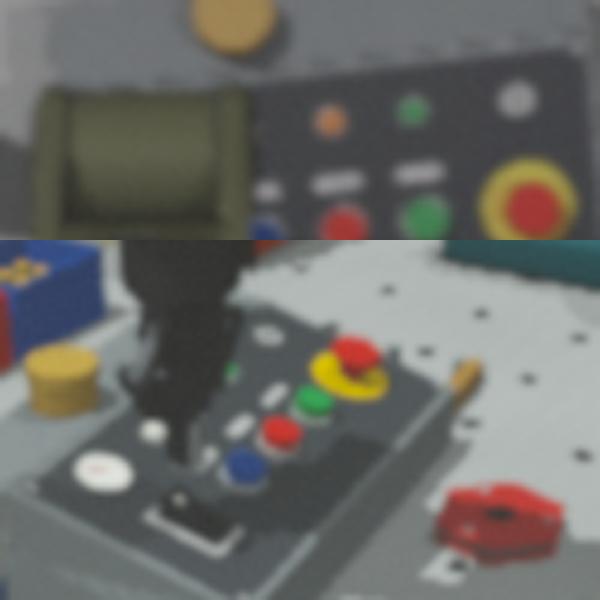

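The top crop shows the hand covering the rocker. In the side crop the fingertips (182,462) hang above the rocker's white dot (180,498), so the alignment is right.

play_rows(travel=[[0,-0.002,0.012],[0,-0.002,0.018],[0,-0.002,0.022],[0,-0.002,0.024],[0,-0.002,0.026],[0,-0.002,0.026]], roll=[0,0,0,0,0,0])

```text
t: 3.08
eef_pos: [0.4682, 0.0579, 0.1095]
tcp_rot: [[0.99, 0.139, 0.001], [0.139, -0.99, -0.0], [0.001, 0.0, -1.0]]
force: [0.8, 0.5, 1.9]
gripper_width: -0.004
finger_force: 1.0
```

play_rows(travel=[[0,0,0.002],[0,0,0.003],[0,0,0.004],[0,0,0.004]], roll=[0,0,0,0])

```text
t: 3.58
eef_pos: [0.4687, 0.058, 0.1073]
tcp_rot: [[0.99, 0.139, 0.003], [0.139, -0.99, 0.0], [0.003, 0.0, -1.0]]
force: [-8.6, -0.6, 29.4]
gripper_width: 0.001
finger_force: 15.4
```

play_rows(travel=[[0,0,-0.005],[-0.03,0,-0.035],[-0.07,0,-0.075],[-0.07,0,-0.08]], roll=[0,0,0,0])

```text
t: 4.08
eef_pos: [0.3977, 0.0481, 0.1874]
tcp_rot: [[0.99, 0.139, 0.004], [0.139, -0.99, 0.0], [0.003, 0.0, -1.0]]
force: [1.0, -0.0, -0.1]
gripper_width: -0.001
finger_force: 0.0
```

```bash
python3 - <<'E'
from h import *
import cv2
b=capture("side")[180:225,285:345];o=cv2.imread("pics/side0.png")[180:225,285:345]
f=lambda x:cv2.resize(x,None,fx=6.6,fy=6.6,interpolation=cv2.INTER_CUBIC)
cv2.imwrite("pics/r2.png",np.hstack([f(o),f(b)]))
s=observe();print(s['eef_pos'],s['force'],s['t'])
E
```

```text
[0.3986346  0.04814268 0.18680353] [ 0.16354479 -0.03682271  0.10466466] 4.125
```

View pics/r2.png

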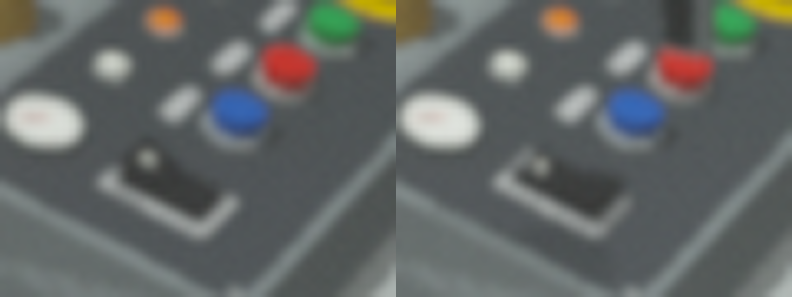

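```bash
python3 - <<'E'
from h import *
import cv2
X=np.load("X.npy");I=camera_info("side")
for u,h in((.017,.0062),(.0175,0),(.018,.001)):
  print((proj(world(P(.125,.009+h,u),X),I)-[285,180]+.5)*6.6-.5)
def dot(im):
  g=cv2.GaussianBlur(cv2.resize(cv2.cvtColor(im,6)[180:225,285:345],None,fx=6.6,fy=6.6,interpolation=cv2.INTER_CUBIC),(0,0),2)[145:180,130:165].astype(float)
  w=np.clip(g-np.percentile(g,75),0,None);y,x=np.mgrid[145:180,130:165];return (w*x).sum()/w.sum(),(w*y).sum()/w.sum(),cv2.minMaxLoc(g)[3]
o=cv2.imread("pics/side0.png");print(dot(o),dot(capture("side")))
E
```

```text
[138.36555162 160.66627811]
[134.9295519  170.31415584]
[134.45484399 168.22907448]
(np.float64(147.53113337261834), np.float64(158.09958750736595), (17, 12)) (np.float64(141.67384240454913), np.float64(163.50162469536963), (14, 19))
```

The rocker's far end is now down: the white dot moved from (148,158) to (146,166) and the near end has risen. To be sure it's at its stop, I'll press once more, slightly farther out.

play_rows(travel=[[0.04,0,0.03],[0.074,0,0.062],[0.074,0,0.072],[0.074,0,0.075],[0.074,0,0.077],[0.074,0,0.078],[0.074,0,0.079],[0.074,0,0.079]], roll=[0,0,0,0,0,0,0,0])

```text
t: 5.18
eef_pos: [0.4716, 0.0585, 0.1083]
tcp_rot: [[0.99, 0.139, 0.001], [0.139, -0.99, 0.0], [0.001, 0.0, -1.0]]
force: [-11.1, -0.6, 19.4]
gripper_width: 0.001
finger_force: 10.9
```

play_rows(travel=[[0,0,-0.012],[0,0,-0.04],[-0.01,0.035,-0.04],[-0.02,0.07,-0.04],[-0.02,0.07,-0.02],[-0.02,0.07,-0.008],[-0.02,0.07,-0.004],[-0.02,0.07,-0.002],[-0.02,0.07,0],[-0.02,0.07,0]], roll=[0,0,0,0,0,0,0,0,0,0])

```text
t: 6.42
eef_pos: [0.4622, -0.0134, 0.1067]
tcp_rot: [[0.99, 0.14, 0.001], [0.14, -0.99, 0.0], [0.001, 0.0, -1.0]]
force: [1.2, 1.9, 5.1]
gripper_width: -0.002
finger_force: 1.8
```

play_rows(travel=[[0,0,0.002],[0,0,0.003],[0,0,0.004],[0,0,0.005],[0,0,0.005]], roll=[0,0,0,0,0])

```text
t: 7.05
eef_pos: [0.4627, -0.0136, 0.1036]
tcp_rot: [[0.99, 0.139, 0.003], [0.139, -0.99, -0.0], [0.003, 0.001, -1.0]]
force: [-11.2, 2.6, 35.6]
gripper_width: 0.002
finger_force: 18.7
```

play_rows(travel=[[0,0,-0.012],[0,0,-0.045],[0,0.04,-0.05],[0,0.08,-0.05],[0,0.11,-0.045],[0,0.11,-0.02],[0,0.11,-0.01],[0,0.11,-0.007],[0,0.11,-0.005],[0,0.11,-0.005]], roll=[0,0,0,0,0,0,0,0,0,0])

```text
t: 8.3
eef_pos: [0.4772, -0.1223, 0.1067]
tcp_rot: [[0.99, 0.14, 0.0], [0.14, -0.99, -0.0], [0.0, 0.0, -1.0]]
force: [-3.6, 0.7, 2.6]
gripper_width: -0.004
finger_force: 1.7
```

play_rows(travel=[[0,0,0.002],[0,0,0.003],[0,0,0.004],[0,0,0.0045],[0,0,0.0045]], roll=[0,0,0,0,0])

```text
t: 8.93
eef_pos: [0.4779, -0.1225, 0.1037]
tcp_rot: [[0.99, 0.139, 0.002], [0.139, -0.99, -0.0], [0.002, 0.001, -1.0]]
force: [-8.4, 3.7, 25.5]
gripper_width: -0.004
finger_force: 13.6
```

play_rows(travel=[[0,0,-0.012],[0,0,-0.05],[-0.03,0,-0.1],[-0.08,0,-0.14],[-0.1,0.03,-0.15],[-0.1,0.03,-0.15],[-0.1,0.03,-0.15]], roll=[0,0,0,0,0,0,0])

```text
t: 9.8
eef_pos: [0.3824, -0.1659, 0.2515]
tcp_rot: [[0.99, 0.139, -0.0], [0.139, -0.99, 0.0], [-0.0, -0.0, -1.0]]
force: [0.9, -0.3, -0.2]
gripper_width: 0.002
finger_force: 0.0
```

```bash
python3 - <<'E'
from h import *
import cv2
b=capture("side")[150:250,250:410]
cv2.imwrite("pics/end.png",cv2.resize(b,(800,500),interpolation=cv2.INTER_CUBIC))
s=observe();print(s['eef_pos'],s['force'],s['t'])
E
```

```text
[ 0.38253108 -0.16573464  0.25129266] [-0.48094043 -0.0621894  -0.22590517] 9.85
```

View pics/end.png

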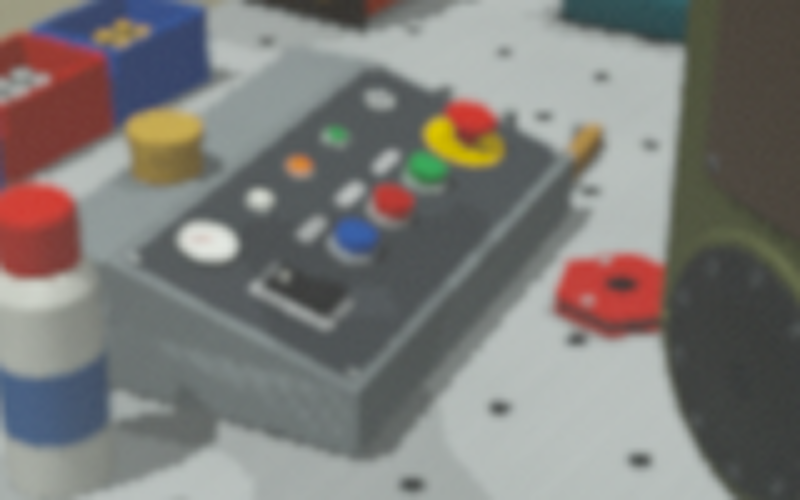

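The picture shows the rocker on (dot at about (284,274)). The blue (355,236) and green (428,166) buttons have sprung back, and everything else is where it was.

```bash
python3 -c "
from plant import *
print(hand_in())"
```

```text
the job is handed in; nothing more can be done
None
```

The mains rocker is on, reset and then start were each pressed fully in and sprang back, nothing else was pressed or moved in the final picture, and the job was handed in at about 10 s with the arm clear.

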